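# Seat the lamp cover on the assembly jig

### The arm

A 6-joint arm with a two-finger parallel gripper is mounted at the origin on the work surface. World frame = base frame: x ahead of the robot, y to its left, z up, the work surface at z = 0. Lengths are in mm, angles in rad, forces in N, time in s.
With the tool pointing down it reaches from about 350 to 800 mm from the base axis. Payload 7.3 kg.
Tool frame: the origin (TCP) lies midway between the tips of the shut fingers; the grasp point (between the pads) lies 19 mm behind it; z points along the fingers, y is the line along which they close (so a half turn about z gives the same grasp; the last joint's range is limited). The gripper opens to 85 mm and grips with 20 to 120 N. Pads are 22 mm wide; open, the fingers measure 114 mm over their backs; the gripper's body (76 mm by 85 mm) begins 54 mm behind the grasp point. The pads swing forward as they close: fully open they stand 13 mm farther back than shut.
Start: joints at [-0.146, 0.342, 1.524, -0, 1.275, -0.146], TCP at [525.019, 0.02, 231.322] pointing down, gripper open.
Joint ranges: [-2.53, 2.53], [-0.77, 2.02], [0.04, 2.7], [-1, 4.14], [0.28, 2.66], [-3.11, 3.11]. Speed limits (rad/s): [2.57, 2.57, 3.14, 3.14, 3.14, 3.14].

### API

Orientations are given as [roll, pitch, yaw] about the fixed x, y, z axes, in that order (R = Rz(yaw) Ry(pitch) Rx(roll)).
In Python, from station import manip gives the robot as it stands.
- The arm moves only by the shell command python3 -m jog 'ROWS' [FORCE]. ROWS is JSON, a list of rows, each a list of 5 numbers: the shift along the tool's x, y, z in m, then the turn about the tool's z in degrees, then the closure, from 0 (fully open) to 1 (shut). In form: [[tx, ty, tz, spin, jaw], ...]. A call has 1 to 12 rows; each row shifts and turns the commanded pose from where the row before left it, along the tool's axes as they then stand; what a row does not reach is not made up. A row lasts 1/10 s, in which the tool goes at most 50 mm and 8.59 degrees, less where a joint would pass 70% of its speed; a pose out of reach is approached as far as the arm can. A call is refused whole if a number of a shift passes 0.05 or a number of a turn 8.59, either way. A call with a gripper value outside its range is refused whole. The fingers move at their own pace and stop on an object; FORCE is the grip in N (left out, the last holds). Time passes only in rows, so rows that do not move let the fingers close. It gives the time, the measured TCP pose, the force, the opening and the grip force at its end, in the units of the state.
- manip.get_state(): the state, without advancing time (a new reading comes with each control period).
- manip.camera(name): name is "scene" or "side" or "wrist"; returns the picture (480x640x3 uint8, blue, green, red); there is no depth.
- manip.camera_params(name): a dict with "fov_y" (degrees; the focal length in pixels is half the picture's height over the tangent of half this angle, whatever the lens; pixels are square), "cx", "cy" (the principal point, pixels), "distortion" ([k1, k2, p1, p2, k3] as OpenCV has them; the pictures are not rectified), "R" (3x3) and "t" (3): a world point X has camera coordinates R X + t. Camera axes: x right, y down, z forward; pixel columns grow to the right and rows downward; lengths in mm; the calibration is good to about 2 mm. A picture is of the moment at which its call begins: read the wrist's pose just before it. camera_params takes no time and is no camera call; for the wrist camera it gives the pose at the moment of the call.
- manip.finish_job(): hands the job in; it is judged then, once.
The state is a dict: "clock": time; "joint_positions": joint angles; "qd": joint speeds; "tau": joint torques, N m; "ee_pos": TCP position; "eef_rot": TCP orientation; "wrist_force": force on the tool from outside, world axes, zero at the start; "torque": the same for the moment, N m; "opening": finger opening in mm; "gripper_force": force on a finger pad.
Only numpy, scipy, OpenCV 4.12 (cv2) and the standard library are available. Lean on these libraries where they do the work, as an engineer would, in place of code of your own. Each camera call takes 0.05 s, during which the arm holds its last target. There are 200 camera calls.

### The job

Pick up the long black lamp cover, the one with a round hole at each end, and lower it, hump upward, over the two upright pins of the metal assembly jig until it rests flush on the jig's bed, then let go. Lower it onto the pins rather than dropping it, and leave the shorter cover with only one hole where it lies.

Things in the scene. Friction and masses are not known exactly. Their poses are not given: they have to be found in the camera images.
- cover: Long black plastic cover, flat on the table, hump up, fits either way round, about 0.15 kg. Plate 64 (x) by 160 (y), 8 mm thick; two 24 mm through holes at x 0, y -57 and +57 mm. In the middle a straight-sided solid hump to grip: 32 mm wide (x), 60 long (y), rising 28 mm above the plate (top 36 mm above the underside). Origin: centre of the underside; z up.
- jig: Fixed metal jig: dark steel foot 110 (x) by 220 mm (y), 12 mm high, with a flat light grey painted bed 76 by 190 mm, its flat top 30 mm above the origin. Two upright steel pins on the bed at x 0, y -57 and +57 mm: 14 mm diameter for 14 mm, then tapering to 5 mm at the tip, 30 mm above the bed. Origin: centre of the underside, on the table; z up.
- jig_bed (a point): Point at the centre of the top of the jig's bed, midway between the pins, 30 mm above the jig's origin; axes as the jig's. The seated cover's underside centre comes here, its y along the jig's y.
- short_cover: Wrong part, to be left alone: shorter black cover of the same style lying flat, plate 64 (x) by 112 mm (y), 8 mm thick, a single 24 mm hole at y +34 mm and a hump 32 by 50 mm at y -18 mm, top 36 mm above the underside. Origin: centre of the plate's underside; z up.

How it is judged:
By the outcome, as a careful person would: the job done as asked, in the order asked, and still so for the second after the job is handed in, with the robot touching nothing.
It also fails if it takes over 35 s, if anything falls off the work surface, if the arm or the gripper's body presses on something with over 40 N, if the wrist force passes 120 N, or if a joint passes its speed limit or range.

## Working session

There is one attempt and no reset: what is moved stays moved. The work goes in short steps, Python scripts to look and compute and a shell command to move; the robot and the scene stay as the last step left them, time stands still between calls to the robot, and variables do not carry over. Pictures are saved under pics/ and viewed, at most 10 in all, crops included, and the job is handed in when it is done.

```bash
mkdir -p pics; python3 - <<'E'
from station import manip
import cv2
for n in("scene","side","wrist"):
    p=manip.camera_params(n);print(n,{k:(v if not hasattr(v,'round') else v) for k,v in p.items()})
    cv2.imwrite(f"pics/{n}0.png",manip.camera(n))
s=manip.get_state();print(s)
E
```

```text
scene {'fov_y': 50.73503259474245, 'cx': 314.7963585211299, 'cy': 234.20124061968397, 'distortion': array([0.03152599, 0.        , 0.        , 0.        , 0.        ]), 'R': array([[ 0.79705675,  0.60364403,  0.01773226],
       [ 0.44915886, -0.57293442, -0.68556726],
       [-0.40367916,  0.55440061, -0.72779331]]), 't': array([-426.60861593, -216.94030289, 1042.46970613])}
side {'fov_y': 56.86776664390179, 'cx': 321.0085831776029, 'cy': 244.6146055625007, 'distortion': array([-0.03825574,  0.        ,  0.        ,  0.        ,  0.        ]), 'R': array([[-0.71753185, -0.69641773, -0.01226336],
       [-0.47312645,  0.50024092, -0.72519679],
       [ 0.51117454, -0.51454967, -0.68843244]]), 't': array([391.68364281, 308.68433791, 518.72222348])}
wrist {'fov_y': 69.34369022623059, 'cx': 320.0130715424148, 'cy': 243.30062766289197, 'distortion': array([-0.04789427,  0.        ,  0.        ,  0.        ,  0.        ]), 'R': array([[ 9.99998004e-01,  5.03922762e-05, -1.99749911e-03],
       [ 5.70999705e-04, -9.65201428e-01,  2.61506934e-01],
       [-1.91481107e-03, -2.61507553e-01, -9.65199530e-01]]), 't': array([-524.97844088,  -33.59166972,  379.82656513])}
{'clock': 0.15, 'joint_positions': array([-1.45976859e-01,  3.42576079e-01,  1.52477974e+00, -2.12760286e-06,
        1.27537816e+00, -1.46007952e-01]), 'qd': array([ 0.00064725, -0.0016191 , -0.00411159, -0.00197206, -0.00072156,
        0.00037634]), 'tau': array([ 1.24654900e-03, -4.33907533e+01, -2.46148127e+01, -9.02174702e-05,
        5.71925848e-03,  3.60333468e-05]), 'ee_pos': array([5.24714660e+02, 7.57139430e-02, 2.30784877e+02]), 'eef_rot': array([-3.14046318e+00, -1.64037858e-04,  1.57082795e+00]), 'wrist_force': array([ 0.00100289,  0.14134884, -0.24182731]), 'torque': array([-0.029808  ,  0.00097463,  0.02818471]), 'gripper_force': 0.0, 'opening': 85.14506707657786}
```

View pics/scene0.png

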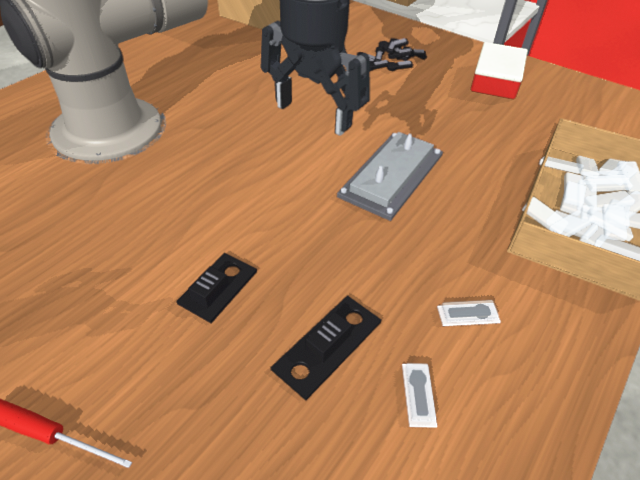

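View pics/wrist0.png

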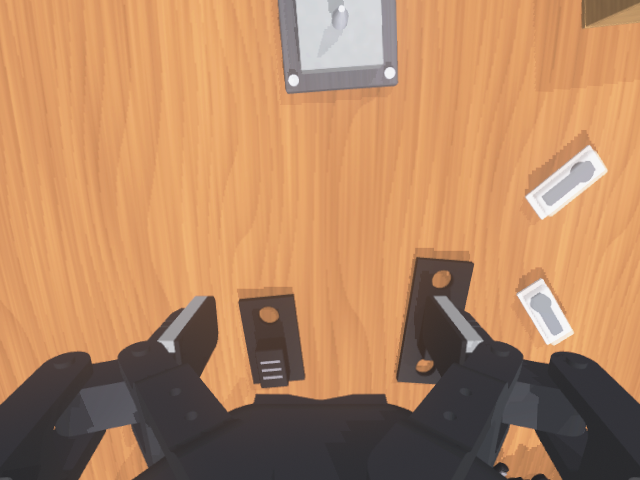

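The scene picture shows the long cover with holes near (300,371) and (354,318), the short cover near (217,287), and the jig around (390,172) with pins at about (380,175) and (408,143). The wrist view has the long cover at about (430,320) and the near jig end at (340,40).

```bash
cat > h.py <<'E'
import cv2, numpy as np
from station import manip
def K(p):
    f=240/np.tan(np.radians(p["fov_y"])/2); return np.array([[f,0,p["cx"]],[0,f,p["cy"]],[0,0,1.]])
def cast(p,uv,z):
    u=cv2.undistortPoints(np.float64(uv).reshape(-1,1,2),K(p),p["distortion"]).reshape(-1,2)
    R=np.array(p["R"]);c=-R.T@p["t"]; d=np.c_[u,np.ones(len(u))]@R
    return c+d*((z-c[2])/d[:,2])[:,None]
def holes(img,thr=75,amin=40,amax=6000):
    m=(img.max(2)<thr).astype(np.uint8)
    cs,h=cv2.findContours(m,cv2.RETR_CCOMP,cv2.CHAIN_APPROX_NONE); out=[]
    for i,c in enumerate(cs):
        a=cv2.contourArea(c)
        if h[0][i][3]>=0 and amin<a<amax:
            M=cv2.moments(c); out.append((M["m10"]/M["m00"],M["m01"]/M["m00"],a))
    return np.array(out)
def bed(img,amin=1500):
    hsv=cv2.cvtColor(img,cv2.COLOR_BGR2HSV)
    m=((hsv[...,1]<45)&(hsv[...,2]>125)&(hsv[...,2]<232)).astype(np.uint8)
    m=cv2.morphologyEx(m,cv2.MORPH_OPEN,np.ones((3,3)))
    cs,_=cv2.findContours(m,cv2.RETR_EXTERNAL,cv2.CHAIN_APPROX_NONE)
    return [c for c in cs if cv2.contourArea(c)>amin]
E
python3 - <<'E'
from h import *
np.set_printoptions(precision=1,suppress=True)
for n in("scene","wrist"):
    p=manip.camera_params(n);im=cv2.imread(f"pics/{n}0.png")
    h=holes(im);print(n);print(np.c_[h,cast(p,h[:,:2],4)])
    for c in bed(im):
        w=cast(p,c[:,0],30)[:,:2].astype(np.float32); r=cv2.minAreaRect(w)
        print("bed",c[:,0].mean(0),r)
E
```

```text
scene
[[ 299.6  371.6  227.   652.9 -188.9    4. ]
 [ 323.6  335.2   67.   645.1 -124.8    4. ]
 [ 328.7  330.6   70.5  646.3 -114.2    4. ]
 [ 333.7  326.    69.5  647.4 -103.7    4. ]
 [ 353.6  318.3  169.   662.5  -75.5    4. ]
 [ 202.6  284.8   58.5  447.9 -165.8    4. ]
 [ 207.2  280.2   56.5  447.  -155.4    4. ]
 [ 211.5  275.5   54.   445.6 -144.9    4. ]
 [ 231.6  271.   126.   463.7 -119.5    4. ]
 [ 342.1   92.8   42.5  301.9  409.9    4. ]
 [ 334.2   78.4   73.   251.7  449.6    4. ]
 [ 282.8   53.9  127.    83.7  464.3    4. ]]
bed [625.3 424.2] ((1012.8642578125, -2.0882797241210938), (202.3331756591797, 40.681880950927734), 89.97588348388672)
bed [391.8 166.2] ((538.8984375, 226.77389526367188), (81.33164978027344, 207.53089904785156), 5.400421142578125)
bed [102.9 118.6] ((-6.909065246582031, 12.395309448242188), (203.73712158203125, 318.43536376953125), 55.16227340698242)
bed [67.6 35.5] ((-365.65655517578125, 179.79779052734375), (131.82273864746094, 455.621337890625), 66.5090103149414)
wrist
[[ 153.3  444.3  315.   298.4 -316.7    4. ]
 [  60.7  365.1   96.   194.8 -194.4    4. ]]
bed [331.2  42. ] ((541.8939208984375, 160.0741424560547), (103.9005355834961, 77.0343017578125), 2.570603609085083)
```

View pics/side0.png

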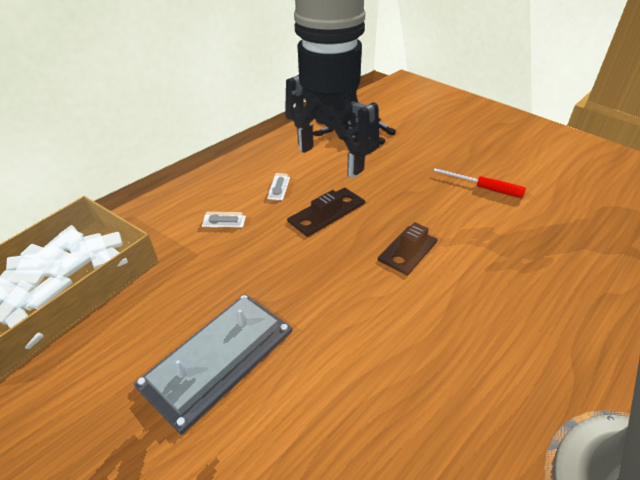

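Cover holes are 113.9 mm apart, matching the given 114; the centre is about (658,-132) with yaw about -4.8°. The jig is near (540,222). The side view confirms the layout: jig around (213,360), long cover at (326,210).

```bash
python3 -m jog '[[-0.022,0.022,0.015,0.8,0],[-0.022,0.022,0.015,0.8,0],[-0.022,0.022,0.015,0.8,0],[-0.022,0.022,0.015,0.8,0],[-0.022,0.022,0.015,0.8,0],[-0.022,0.022,0.015,0.8,0],[0,0,0,0,0],[0,0,0,0,0],[0,0,0,0,0]]'; python3 - <<'E'
from h import *
np.set_printoptions(precision=1,suppress=True)
s=manip.get_state();print(s["ee_pos"],np.degrees(s["eef_rot"]))
p=manip.camera_params("wrist");im=manip.camera("wrist");cv2.imwrite("pics/wrist1.png",im)
h=holes(im,70,100,9000);print(np.c_[h,cast(p,h[:,:2],4)])
E
```

```text
clock: 1.05
ee_pos: [652.0, -135.7, 141.9]
eef_rot: [3.141, -0.0, 1.488]
wrist_force: [0.7, 0.1, 0.7]
opening: 85.0
gripper_force: 0.0
[ 652.  -135.7  141.9] [180.   -0.   85.2]
[[ 574.1  427.8  372.   897.1 -363.6    4. ]
 [ 511.   421.1 3251.   828.6 -346.4    4. ]]
```

View pics/wrist1.png

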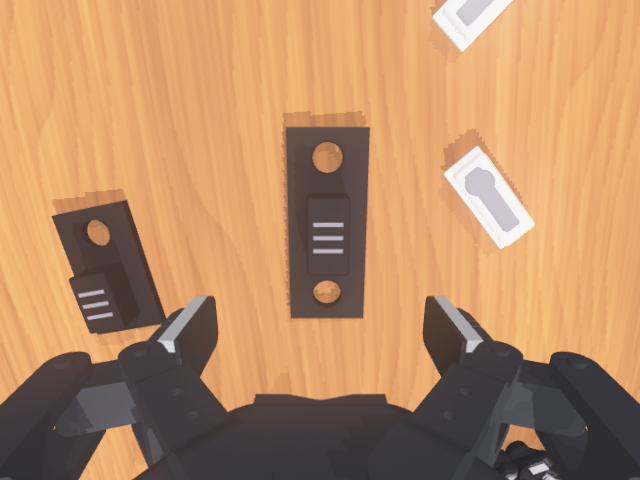

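The cover lies straight between the fingers, with holes at about (327,157) and (327,292).

```bash
python3 - <<'E'
from h import *
np.set_printoptions(precision=1,suppress=True)
s=manip.get_state();p=manip.camera_params("wrist");im=cv2.imread("pics/wrist1.png")
h=holes(im,105,300,2000);w=cast(p,h[:,:2],4);print(np.c_[h,w])
i=[k for k in range(len(h)) if 270<h[k,0]<380]
w=w[i];w=w[np.argsort(w[:,1])];d=w[-1]-w[0];c=(w[-1]+w[0])/2
yaw=np.degrees(np.arctan2(-d[0],d[1]));print("len",np.linalg.norm(d),"c",c,"yaw",yaw)
from scipy.spatial.transform import Rotation as T
R=T.from_euler("xyz",s["eef_rot"]).as_matrix();print("tool shift",R.T@(c-s["ee_pos"]),"spin",np.degrees(s["eef_rot"][2])-90-yaw)
E
```

```text
[[ 522.2  437.2  706.5  843.1 -369.1    4. ]
 [  98.1  232.4  492.   464.5 -119.8    4. ]
 [ 326.5  291.1  536.   654.2 -188.8    4. ]
 [ 327.   156.9  809.5  663.4  -75.     4. ]]
len 114.15930943509738 c [ 658.8 -131.9    4. ] yaw -4.653971420890094
tool shift [  4.3   6.2 138.3] spin -0.09092700164188106
```

```bash
python3 -m jog '[[0.002,0.003,0.025,0,0],[0.0023,0.0032,0.025,0,0],[0,0,0.025,0,0],[0,0,0.025,0,0],[0,0,0.02,0,0],[0,0,0.013,0,0],[0,0,0,0,0],[0,0,0,0,0]]' 50; python3 -m jog '[[0,0,0,0,1],[0,0,0,0,1],[0,0,0,0,1],[0,0,0,0,1],[0,0,0,0,1],[0,0,0,0,1],[0,0,0,0,1],[0,0,0,0,1]]' 50
```

```text
clock: 1.9
ee_pos: [659.4, -132.5, 9.5]
eef_rot: [3.14, 0.0, 1.487]
wrist_force: [-0.6, -0.0, 1.2]
opening: 85.2
gripper_force: 0.0
clock: 2.7
ee_pos: [659.2, -132.8, 9.0]
eef_rot: [3.141, 0.0, 1.487]
wrist_force: [-0.9, 0.2, 5.5]
opening: 31.3
gripper_force: 52.4
```

Gripped (31.3 mm opening against a 32 mm hump). Lift it, and enlarge the jig in both fixed views.

```bash
python3 -m jog '[[0,0,-0.01,0,1],[0,0,-0.025,0,1],[0,0,-0.035,0,1],[0,0,-0.035,0,1],[0,0,-0.025,0,1],[0,0,0,0,1],[0,0,0,0,1]]'; python3 - <<'E'
from h import *
a=cv2.imread("pics/scene0.png")[120:220,330:450];b=cv2.imread("pics/side0.png")[290:435,130:300]
a=cv2.resize(a,None,fx=4,fy=4,interpolation=2);b=cv2.resize(b,(340,290),interpolation=2)
o=np.zeros((600,800,3),np.uint8);o[:400,:480]=a[:, :480];o[:290,460:800]=b
cv2.imwrite("pics/crop.png",o)
for n,x in(("scene",a),("side",b)):
    print(n,manip.camera_params(n)["t"][:1])
E
```

```text
clock: 3.4
ee_pos: [658.5, -132.6, 138.0]
eef_rot: [-3.141, -0.0, 1.487]
wrist_force: [0.4, 0.7, -1.8]
opening: 31.5
gripper_force: 51.6
scene [-426.60861593]
side [391.68364281]
```

View pics/crop.png

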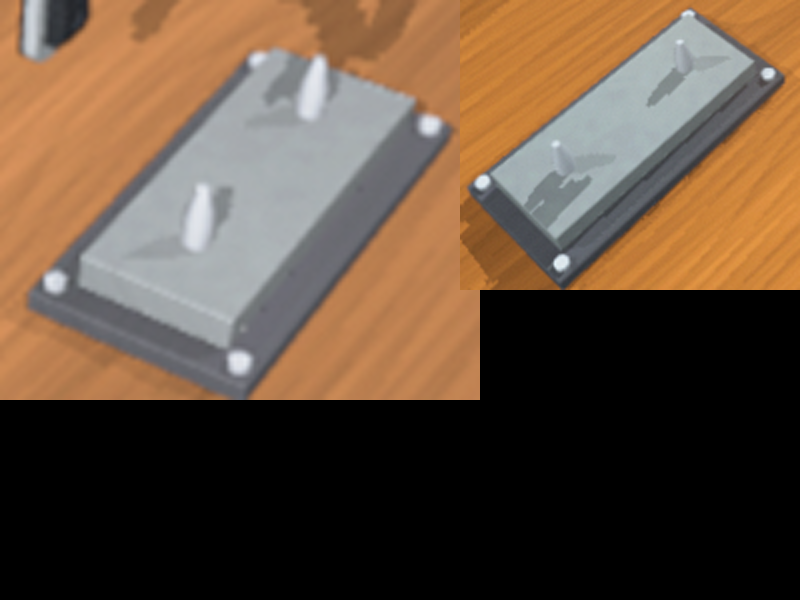

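The enlargements show the pins: scene tips at about (380.7,166.5) and (409.7,134.5); side tips at about (178.5,361) and (240,310.5).

```bash
python3 - <<'E'
from h import *
np.set_printoptions(precision=1,suppress=True)
S=np.array([[203,185],[319,57],[197,250],[310,119]],float)/4+[330,120]
D=(np.array([[680,40],[556,141],[685,74],[563,176]],float)-[460,0])/2+[130,290]
ps,pd=manip.camera_params("scene"),manip.camera_params("side")
P=lambda p:np.c_[p["R"],p["t"]]
u=lambda p,x:cv2.undistortPoints(x.reshape(-1,1,2),K(p),p["distortion"]).reshape(-1,2).T
X=cv2.triangulatePoints(P(ps),P(pd),u(ps,S),u(pd,D));print("tri(tips A,B; bases)\n",(X[:3]/X[3]).T)
for n,p,x in(("scene",ps,S),("side",pd,D)):
    w=np.r_[cast(p,x[:2],59),cast(p,x[2:],31)];d=w[1]-w[0];print(n,w,"len",np.linalg.norm(d),"yaw",np.degrees(np.arctan2(-d[0],d[1])),"c",(w[0]+w[1])/2)
E
```

```text
tri(tips A,B; bases)
 [[541.4 178.4  60.8]
 [534.1 291.6  60.9]
 [541.1 181.3  21.5]
 [533.4 296.8  21.9]]
scene [[540.8 181.   59. ]
 [533.3 294.7  59. ]
 [546.8 172.3  31. ]
 [538.5 285.7  31. ]] len 113.8659399715802 yaw 3.7772346311324845 c [537.  237.8  59. ]
side [[542.1 177.4  59. ]
 [534.9 291.   59. ]
 [533.7 184.2  31. ]
 [527.1 298.1  31. ]] len 113.79230818649455 yaw 3.6632569883807857 c [538.5 234.2  59. ]
```

Pin tips triangulate to z 61 (should be 60), spacing 113.8; centre (538,235.5), yaw 3.7°.

```bash
python3 -m jog '[[0,0,0,-4.2,1],[0.015,-0.004,0,-4.3,1],[0.03,-0.008,0,0,1],[0.04,-0.010,0,0,1],[0.04,-0.010,0,0,1],[0.04,-0.010,0,0,1],[0.04,-0.010,0,0,1],[0.04,-0.010,0,0,1],[0.04,-0.010,0,0,1],[0.03,-0.008,0,0,1],[0.015,-0.004,0,0,1],[0,0,0,0,1]]'; python3 - <<'E'
from h import *
from scipy.spatial.transform import Rotation as T
s=manip.get_state();R=T.from_euler("xyz",s["eef_rot"]).as_matrix()
print(R.T@(np.array([538,235.5,100])-s["ee_pos"]),np.degrees(s["eef_rot"]))
E
```

```text
clock: 4.6
ee_pos: [553.4, 193.0, 136.7]
eef_rot: [-3.139, 0.0, 1.638]
wrist_force: [0.5, -0.7, -1.8]
opening: 31.0
gripper_force: 51.6
[ 43.48538744 -12.34436385  36.75206983] [-1.79826876e+02  1.90270266e-02  9.38597204e+01]
```

```bash
python3 -m jog '[[0.015,-0.004,0.0,0,1],[0.015,-0.004,0.0,0,1],[0.013,-0.004,0.015,0,1],[0,0,0.02,0,1],[0,0,0.01,0,1],[0,0,0,0,1],[0,0,0,0,1],[0,0,0,0,1]]'; python3 - <<'E'
from h import *
s=manip.get_state();print(s["ee_pos"],np.degrees(s["eef_rot"]))
for n in("wrist","scene","side"):
    p=manip.camera_params(n); cv2.imwrite(f"pics/{n}2.png",manip.camera(n))
a=cv2.imread("pics/scene2.png")[50:230,310:470];b=cv2.imread("pics/side2.png")[230:430,110:310]
w=cv2.imread("pics/wrist2.png")[150:480,160:480]
o=np.zeros((600,800,3),np.uint8)
o[:360,:320]=cv2.resize(a,(320,360),interpolation=2);o[:400,400:]=cv2.resize(b,(400,400),interpolation=2)
cv2.imwrite("pics/fix2.png",o)
E
```

```text
clock: 5.4
ee_pos: [540.8, 233.6, 94.3]
eef_rot: [3.14, -0.0, 1.635]
wrist_force: [0.4, 0.2, -2.6]
opening: 31.2
gripper_force: 51.5
[540.83670785 233.55030535  94.26912887] [ 1.79899711e+02 -1.72559847e-02  9.36667242e+01]
```

View pics/wrist2.png

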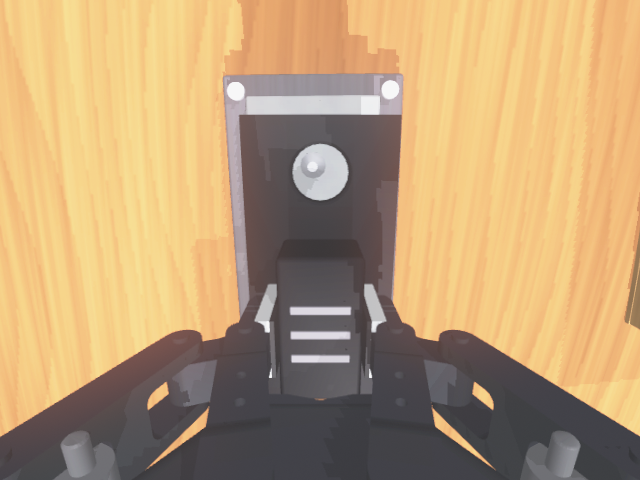

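View pics/fix2.png

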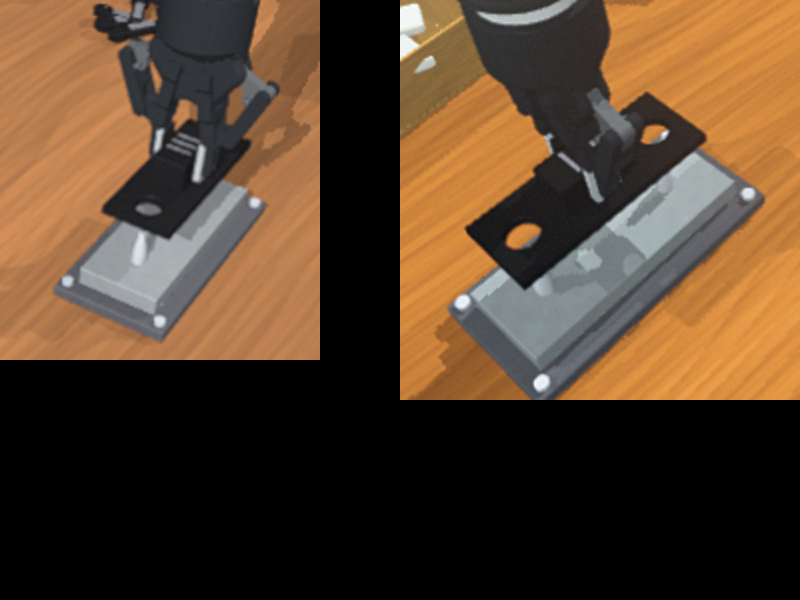

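Through the hole (circle centred near (320,171)) the pin tip shows at about (312,167), slightly to the left; the fixed views show the cover parallel above the bed. Compute the correction.

```bash
python3 - <<'E'
from h import *
from scipy.spatial.transform import Rotation as T
np.set_printoptions(precision=1,suppress=True)
s=manip.get_state();p=manip.camera_params("wrist");im=cv2.imread("pics/wrist2.png")
R=T.from_euler("xyz",s["eef_rot"]).as_matrix()
h=holes(im,100,1000,5000);h=h[np.argmin(np.hypot(h[:,0]-320,h[:,1]-171))];print(h)
m=(im[150:185,300:325].min(2)>238);y,x=np.nonzero(m);tip=[x.mean()+300,y.mean()+150];print("tip",tip,m.sum())
z=s["ee_pos"][2]-9
H=cast(p,[h[:2]],z+6)[0];Tp=cast(p,[tip],60)[0]
print("hole",H,"tip",Tp,"tool",R.T@(Tp-H),"hole in tool",R.T@(H-s["ee_pos"]))
b=cast(p,[[236,91],[390,89]],14);d=b[1]-b[0];print("bolt dist",np.linalg.norm(d),"yaw",np.degrees(np.arctan2(d[1],d[0])), "tool yaw-90",np.degrees(s["eef_rot"][2])-90)
E
```

```text
[ 320.1  171.5 2639.5]
tip [np.float64(312.07142857142856), np.float64(165.04761904761904)] 42
hole [537.7 291.5  91.1] tip [533.6 292.6  60. ] tool [ 1.3 -4.  31.1] hole in tool [58.   0.8  3. ]
bolt dist 92.89714706214147 yaw 4.343497441629957 tool yaw-90 3.6771911651056826
```

```bash
python3 -m jog '[[0.0006,-0.002,0,-0.2,1],[0.0006,-0.002,0,-0.1,1],[0,0,0,0,1],[0,0,0.005,0,1],[0,0,0.005,0,1],[0,0,0.005,0,1],[0,0,0.005,0,1],[0,0,0.005,0,1],[0,0,0.005,0,1],[0,0,0,0,1],[0,0,0,0,1]]'; python3 - <<'E'
from h import *
s=manip.get_state();print(s["ee_pos"],np.degrees(s["eef_rot"]))
for n in("wrist","scene","side"): cv2.imwrite(f"pics/{n}3.png",manip.camera(n))
a=cv2.imread("pics/scene3.png")[80:230,320:450];b=cv2.imread("pics/side3.png")[250:430,110:310]
w=cv2.imread("pics/wrist3.png")[60:300,200:440]
o=np.zeros((600,800,3),np.uint8)
o[:300,:260]=cv2.resize(a,(260,300),interpolation=2);o[:360,400:]=cv2.resize(b,(400,360),interpolation=2);o[300:540,:240]=w
cv2.imwrite("pics/fix3.png",o)
E
```

```text
clock: 6.65
ee_pos: [536.0, 234.6, 63.2]
eef_rot: [-3.141, 0.0, 1.641]
wrist_force: [-0.7, -0.0, -1.1]
opening: 30.9
gripper_force: 51.5
[536.01267173 234.56970783  63.21975288] [-1.79993318e+02  3.38682307e-03  9.39963218e+01]
```

View pics/fix3.png

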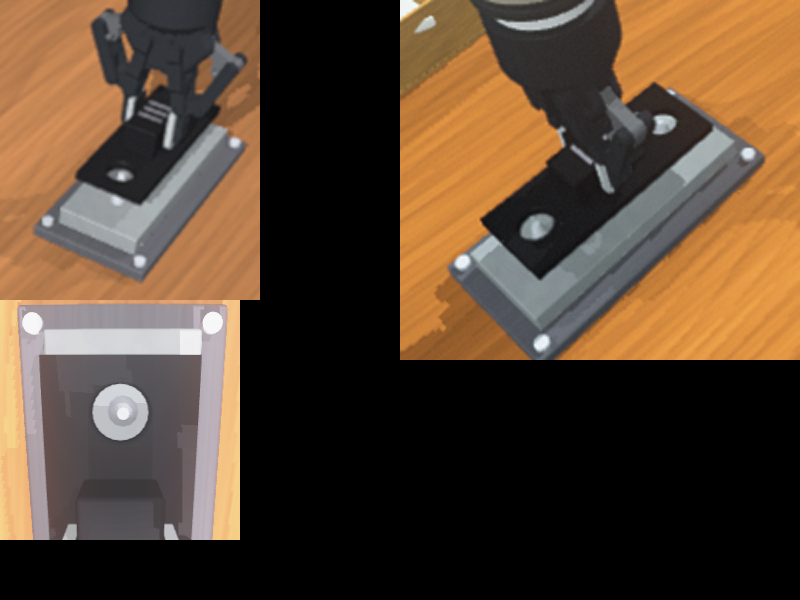

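Both pins now stand inside their holes (wrist crop: tip at (123,411) in the hole centred at (120,411)). Lower the rest.

```bash
python3 -m jog '[[0,0,0.004,0,1],[0,0,0.004,0,1],[0,0,0.004,0,1],[0,0,0.004,0,1],[0,0,0.003,0,1],[0,0,0.002,0,1],[0,0,0.001,0,1],[0,0,0,0,1],[0,0,0,0,1]]'; python3 -m jog '[[0,0,0.001,0,1],[0,0,0.0005,0,1],[0,0,0,0,1],[0,0,0,0,1]]'
```

```text
clock: 7.7
ee_pos: [536.2, 234.6, 41.5]
eef_rot: [3.141, -0.0, 1.641]
wrist_force: [-0.4, -0.4, -1.1]
opening: 30.7
gripper_force: 51.5
clock: 8.1
ee_pos: [536.0, 234.6, 39.8]
eef_rot: [3.142, 0.0, 1.641]
wrist_force: [0.2, -1.0, -2.0]
opening: 31.1
gripper_force: 51.5
```

```bash
python3 -m jog '[[0,0,0.0005,0,1],[0,0,0.0005,0,1],[0,0,0,0,1],[0,0,0,0,1]]'; python3 -m jog '[[0,0,0.0005,0,1],[0,0,0,0,1],[0,0,0,0,1]]'
```

```text
clock: 8.5
ee_pos: [536.1, 234.6, 39.1]
eef_rot: [3.141, -0.0, 1.641]
wrist_force: [-1.8, -0.2, 2.2]
opening: 31.1
gripper_force: 51.9
clock: 8.8
ee_pos: [536.1, 234.6, 39.0]
eef_rot: [3.141, -0.0, 1.641]
wrist_force: [-2.4, -0.4, 5.3]
opening: 30.9
gripper_force: 52.5
```

Contact at TCP z 39.0, which is flush (30 + 9). Release and retreat.

```bash
python3 -m jog '[[0,0,0,0,0.6],[0,0,0,0,0.4],[0,0,0,0,0.2],[0,0,0,0,0],[0,0,0,0,0],[0,0,0,0,0],[0,0,0,0,0]]'; python3 -m jog '[[0,0,-0.01,0,0],[0,0,-0.03,0,0],[0,0,-0.04,0,0],[0,0,-0.04,0,0],[0,0,-0.03,0,0],[0,0,0,0,0],[0,0,0,0,0]]'; python3 - <<'E'
from h import *
for n in("wrist","scene","side"): cv2.imwrite(f"pics/{n}4.png",manip.camera(n))
a=cv2.imread("pics/scene4.png")[100:230,320:450];b=cv2.imread("pics/side4.png")[250:430,110:310]
w=cv2.imread("pics/wrist4.png")[60:340,160:480]
o=np.zeros((600,800,3),np.uint8)
o[:312,:312]=cv2.resize(a,(312,312),interpolation=2);o[:360,400:]=cv2.resize(b,(400,360),interpolation=2);o[315:595,:320]=w
cv2.imwrite("pics/fix4.png",o)
E
```

```text
clock: 9.5
ee_pos: [536.0, 234.6, 38.3]
eef_rot: [3.142, 0.0, 1.641]
wrist_force: [-0.1, -1.0, -0.4]
opening: 85.2
gripper_force: 0.0
clock: 10.2
ee_pos: [536.1, 234.6, 189.3]
eef_rot: [3.14, -0.0, 1.641]
wrist_force: [0.3, -0.1, -0.7]
opening: 85.3
gripper_force: 0.0
```

View pics/fix4.png

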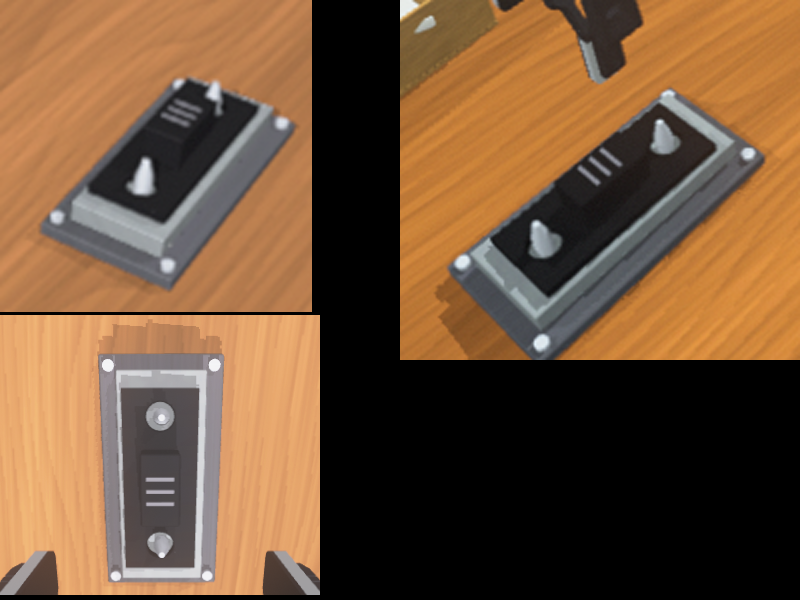

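The cover sits flat on the bed, hump up, with both pins through its holes (wrist crop at about (160,416) and (160,545)), and the gripper is clear.

```bash
python3 -c "
from station import manip
print(manip.finish_job())"
```

```text
the job is handed in; nothing more can be done
None
```

The long cover is seated flush on the jig, hump up, with both pins through its holes; the gripper let go and backed clear, the short cover was left alone, and the job was handed in at about 10 s on the robot's clock.

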